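# Clamp the whetstone for honing

## Robot

A 6-joint arm with a two-finger parallel gripper is mounted at the origin on a cart in front of the work surface, level with it; the furniture and walls round the work are solid. World frame = base frame: x ahead of the robot, y to its left, z up, the work surface at z = 0. Lengths are in m, angles in rad, forces in N, time in s.
With the tool pointing down it reaches from about 0.275 to 0.825 m from the base axis. Payload 5.2 kg.
Tool frame: the origin (TCP) lies between the finger pads; the fingertips stand 25 mm ahead of it and the grasp point (between the pads) lies 6 mm ahead of it; z points along the fingers, y is the line along which they close (so a half turn about z gives the same grasp; the last joint's range is limited). The gripper opens to 93 mm and grips with 3 to 60 N. Pads are 15 mm wide; open, the fingers measure 128 mm over their backs; the gripper's body (75 mm by 188 mm) begins 65 mm behind the grasp point.
Start: joints at [0.935, 0.259, 1.535, -0, 1.348, -0.203], TCP at [0.231, 0.499, 0.244] pointing down, gripper open.
Joint ranges: [-3.14, 3.14], [-0.91, 2.08], [0.19, 2.58], [-1.22, 4.36], [0.22, 2.71], [-3.12, 3.12]. Speed limits (rad/s): [2.57, 2.57, 3.14, 3.14, 3.14, 3.14].

## Interface

Orientations are given as a 3x3 rotation matrix whose columns are the frame's x, y, z axes.
In Python, from station import robot gives the robot as it stands.
- The arm moves only by the shell command python3 -m inch [FORCE], which reads ROWS from standard input. ROWS is a JSON list of rows, 1 to 8 of them, each an object with the fields rx, ry, rz (a rotation vector in fractions of the full range, 1 being pi/2 rad), sx, sy, sz (the shift in a scale on which 1.0 is 80 cm), finger_gap (the finger opening in m); a field left out counts as zero (the opening has to be given); each row is the pose to reach, as a shift and turn from the pose commanded when the command began, along the tool's axes at that moment; what a row does not reach only later rows make up. A row lasts 1/10 s, in which the tool goes at most 0.05 m and 0.15 rad, less where a joint would pass 70% of its speed; a pose out of reach is approached as far as the arm can. The fingers move at their own pace and stop on an object; FORCE is the grip in N (left out, the last holds). Time passes only in rows, so rows that do not move let the fingers close. It prints the time, the measured TCP pose, the force, the opening and the grip force at its end. Input that does not fit is refused with a message, and nothing moves.
- robot.get_obs(): the state, without advancing time (a new reading comes with each control period).
- robot.grab_frame(name): name is "side" or "top" or "wrist"; returns the picture (420x560x3 uint8, red, green, blue); there is no depth.
- robot.calibration(name): a dict with "fov_y" (degrees; the focal length in pixels is half the picture's height over the tangent of half this angle, whatever the lens; pixels are square), "cx", "cy" (the principal point, pixels), "T" (4x4, takes a point from camera to world coordinates); the wrist camera has in their place "hand_eye" (4x4, takes a point from camera to tool coordinates, whose origin is the TCP and whose axes are the flange's). Camera axes: x right, y up, looking along -z (the intrinsics and any distortion apply to the point x, -y, -z); pixel columns grow to the right and rows downward; lengths in m; the calibration is good to about 2 mm. The wrist camera is an equidistant fisheye: a pixel r from the principal point sees the ray r / f radians off the axis. A picture is of the moment at which its call begins: read the wrist's pose just before it. calibration takes no time and is no camera call.
- robot.job_done(): hands the job in; it is judged then, once.
Trained networks look in the newest picture that a camera, given by its name, has taken for a name from the list of things; names that differ only in an ending like _2 or _b are one class to them, and where a whole thing is asked for, a point or a joint stands for the part that bears it (a point fixed in the world has none). Each returns a list of dicts, best first, with "confidence" (0 to 1); they miss things now and then, are a little off and sometimes report something else, mostly with a low value. They report only what shows in the picture. A call takes as long as a camera call.
- robot.boxes_of(camera, name): "box" ([left, top, width, height] in pixels, round what is visible of it).
The state is a dict: "clock": time; "joint_positions": joint angles; "dq": joint speeds; "joint_torque": joint torques, N m; "ee_pos": TCP position; "ee_rot": TCP orientation; "force": force on the tool from outside, world axes, zero at the start; "torque": the same for the moment, N m; "grip_width": finger opening in m; "finger_force": force on a finger pad.
Only numpy, scipy, OpenCV 4.12 (cv2) and the standard library are available. Lean on these libraries where they do the work, as an engineer would, in place of code of your own. Each camera call takes 0.05 s, during which the arm holds its last target. There are 200 camera calls.

## Task

The scraper's edge needs honing: lay the whetstone flat on the bed of the bench clamp (do not drop it), rust-red side up, straight between the two jaws, and let go of it. Then pump the clamp's orange trigger with the gripper, squeezing it towards the handle and letting it spring back, stroke by stroke, until the moving jaw has pushed the stone up against the end jaw and pinches it firmly between both pads. Work the jaw only through the trigger, stop pumping there, and finish while still holding the trigger squeezed (the jaw slackens when it is let go) with a firm but gentle pressure, because a hard squeeze cracks the stone; leave the scraper, the spray bottle and the ramekin where they are.

Things in the scene. Friction and masses are not known exactly. Their poses are not given: they have to be found in the camera images.
- clamp: One-hand ratchet clamp fixed on the table: steel base plate 375 x 100 mm (top at 12 mm), black ribbed bed, two padded jaws, steel ratchet housing with black handle and orange trigger. Origin: table level under the bed; x runs along it from handle to end jaw, z up. Bed 36 mm wide, x -59 to +71 mm, top z = 30 mm, open at the sides. Housing: x -226 to -142, 34 mm wide, up to z = 110 mm.
- bed (a point): Centre of the stone's seat on top of the bed (30 mm above the table): the stone's origin comes here when it bears on the end jaw. Same axes as the clamp: x towards the end jaw.
- end_jaw: Fixed jaw at the far end of the clamp from the handle, steel with a black rubber pad 50 mm wide, top at z = 58 mm. Origin and axes as clamp.
- end_face (a point): Centre of the end jaw's pad face, 85 mm along x from the clamp's origin, 43.5 mm above the table.
- jaw_pad: Black rubber pad, 50 mm wide and 23 mm high, on the front of the moving jaw. Its origin is not on the pad; see jaw_face.
- jaw_face (a point): Centre of the moving jaw's pad face, 43.5 mm above the table. It travels along the clamp's x: at x = -107 mm + bar - buffer.
- bar (a joint): Travel of the toothed bar with the moving jaw, m, 0 (fully back) to 0.060, growing towards the end jaw; starts between 0 and 0.016. The stone seated on the end jaw is met at 0.042. About 6 N of friction holds it between strokes. A full trigger stroke advances it two 5 mm teeth.
- buffer (a joint): How far the moving jaw's sprung buffer is pressed in, m, 0 (jaw free) to 0.010 (solid). 4 N on the stone per mm: pressed in 2 to 7 mm is a firm, gentle pinch; solid would crack the stone.
- trigger (a joint): Angle of the trigger, rad: 0 at rest (sprung back) to 0.30 (fully squeezed, its top drawn towards the handle). Its pin runs across the clamp at clamp x = -164 mm, 97 mm above the table. Near its top it takes about 5 N to move and 10 N to drive the free jaw; once the stone is pinched, each further newton adds about 1.4 N on the stone. A snap squeeze can skip teeth; it springs back in 0.3 s.
- trigger_grip: Orange upper part of the trigger, 24 mm wide, 10 mm thick, from 21 mm above the pin up to a rounded roll of 16 mm diameter, centred 56 mm above the pin, at its end. Its origin lies on the pin, its z axis points along the trigger.
- trigger_front (a point): Front of the roll at the trigger's end (the side away from the handle), 56 mm above the pin: about 152 mm above the table, at clamp x = -148 mm at rest, -164 mm fully squeezed.
- handle_grip (a point): Middle of the upright fixed handle, 150 mm above the table, at clamp x = -197.5 mm. Handle: 15 mm thick (clamp x -205 to -190), 28 mm wide, up to 177 mm. Handle back to trigger front: about 57 mm at rest, 41 mm fully squeezed. The handle does not give: a closing gripper whose middle stays put pushes the trigger with one finger only.
- whetstone: Two-coloured combination whetstone, 150 x 50 x 25 mm, 0.42 kg, rust-red above and cream below, lying flat on the table. Origin: centre of the underside; x along its length, z up. Either end may face the end jaw.
- griddle_scraper: Griddle scraper with red grip, 160 x 100 x 32 mm, lying on the table; leave it. Origin: middle of its underside.
- spray_bottle: Spray bottle with yellow head, 60 x 122 x 249 mm, standing; leave it. Origin: middle of its underside.
- ramekin: White ramekin, the nearest to the robot of several, 72 mm across and 45 mm high, standing; leave it. Origin: middle of its underside.

How it is judged:
By the outcome, as a careful person would: the job done as asked, in the order asked, and still so for the second after the job is handed in, while the arm keeps its last pose, push and grip.
It also fails if it takes over 45 s, if anything falls off the work surface, if the arm or the gripper's body presses on something with over 40 N, if the wrist force passes 120 N, or if a joint passes its speed limit or range.

## Working session

There is one attempt and no reset: what is moved stays moved. The work goes in short steps, Python scripts to look and compute and a shell command to move; the robot and the scene stay as the last step left them, time stands still between calls to the robot, and variables do not carry over. Pictures are saved under pics/ and viewed, at most 10 in all, crops included, and the job is handed in when it is done.

```bash
mkdir -p pics; ls; python3 - <<'E'
from station import robot
import cv2,numpy as np
np.set_printoptions(precision=4,suppress=True)
o=robot.get_obs();print(o['clock'],o['ee_pos'],o['ee_rot'],o['grip_width'])
for c in ['side','top']:
    im=robot.grab_frame(c);cv2.imwrite(f'pics/{c}0.png',im[:,:,::-1])
    k=robot.calibration(c);print(c,k)
    for n in ['clamp','whetstone','end_jaw','jaw_pad','trigger_grip','handle_grip','spray_bottle','griddle_scraper','ramekin']:
        print(n,[(np.round(b['box']),round(b['confidence'],2)) for b in robot.boxes_of(c,n)[:2]])
print(robot.calibration('wrist'))
E
```

```text
pics
0.0 [0.2303 0.4989 0.2428] [[-0.9078  0.4194 -0.0011]
 [ 0.4194  0.9078 -0.0014]
 [ 0.0004 -0.0018 -1.    ]] 0.09317137243943559
side {'fov_y': 46.82703249229495, 'cx': 276.04252009115413, 'cy': 214.30218623239426, 'T': array([[-0.9937, -0.0973,  0.055 ,  0.7057],
       [ 0.1108, -0.794 ,  0.5977,  0.7712],
       [-0.0145,  0.6001,  0.7998,  1.0478],
       [ 0.    ,  0.    ,  0.    ,  1.    ]])}
clamp [(array([255., 146.,  77., 152.]), 0.75)]
whetstone [(array([326., 344.,  73.,  31.]), 0.98)]
end_jaw [(array([299., 267.,  26.,  27.]), 0.88)]
jaw_pad []
trigger_grip [(array([279., 167.,   9.,  13.]), 0.62)]
handle_grip [(array([300., 266.,  23.,  26.]), 0.51)]
spray_bottle [(array([204.,  80.,  36.,  81.]), 0.57)]
griddle_scraper [(array([209., 243.,  60.,  60.]), 0.67)]
ramekin [(array([241., 321.,  32.,  33.]), 0.63)]
top {'fov_y': 53.245622537769194, 'cx': 283.6962896968367, 'cy': 212.16345612943337, 'T': array([[ 0.0162,  0.9848, -0.1731,  0.4165],
       [-0.9998,  0.0172,  0.0038,  0.0748],
       [ 0.0067,  0.1731,  0.9849,  1.2707],
       [ 0.    ,  0.    ,  0.    ,  1.    ]])}
clamp [(array([225., 204., 126.,  46.]), 0.67)]
whetstone [(array([157., 234.,  23.,  52.]), 0.91)]
end_jaw [(array([318., 210.,   7.,   8.]), 0.54), (array([227., 222.,  13.,  20.]), 0.43)]
jaw_pad [(array([298., 213.,   6.,  16.]), 0.57)]
trigger_grip [(array([321., 210.,   5.,   9.]), 0.6)]
handle_grip [(array([227., 203., 121.,  45.]), 0.95)]
spray_bottle [(array([383., 151.,  45.,  42.]), 0.98)]
griddle_scraper [(array([231., 153.,  50.,  48.]), 0.55)]
ramekin [(array([184., 174.,  23.,  24.]), 0.72), (array([302., 218.,   0.,  10.]), 0.48)]
{'fov_y': 65.70646984690485, 'cx': 279.9680235511364, 'cy': 218.18436748304123, 'hand_eye': array([[ 0.0002,  0.9681,  0.2505,  0.0688],
       [ 1.    , -0.0001, -0.0008,  0.0002],
       [-0.0007,  0.2505, -0.9681, -0.1418],
       [ 0.    ,  0.    ,  0.    ,  1.    ]])}
```

```bash
python3 - <<'E'
import cv2
a=cv2.imread('pics/side0.png');b=cv2.imread('pics/top0.png')
cv2.imwrite('pics/v1.png',cv2.resize(a[130:400,180:420],None,fx=2.2,fy=2.2,interpolation=cv2.INTER_CUBIC))
cv2.imwrite('pics/v2.png',cv2.resize(b[130:300,140:440],None,fx=2.6,fy=2.6,interpolation=cv2.INTER_CUBIC))
E
```

```text
(no output)
```

View pics/v1.png

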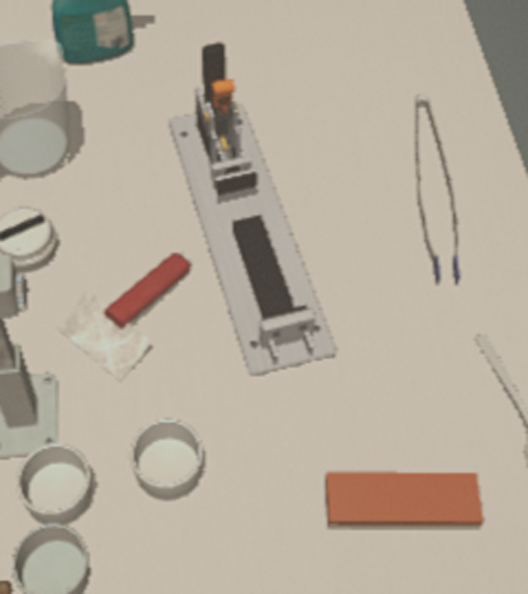

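View pics/v2.png

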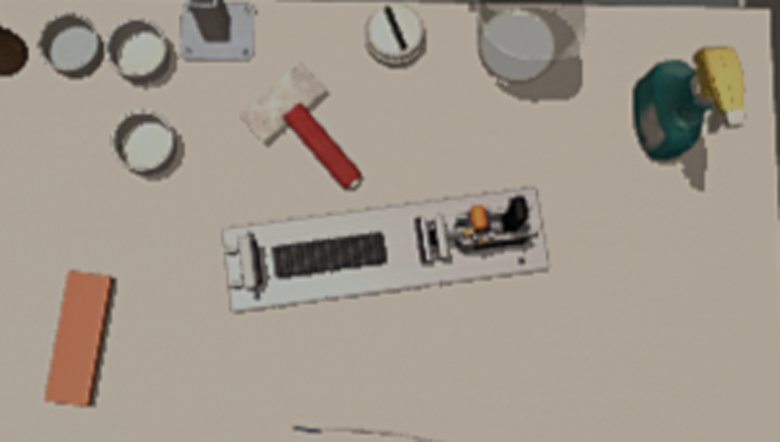

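The side view shows the stone lying red side up near full-picture pixel (362,359), and the clamp with its end jaw near (310,280) and orange trigger near (281,172). In the top view the stone is at (170,260). The clamp runs from the end jaw at (237,230) to the handle at (338,212), so its x axis points to world +y.

```bash
cat > h.py <<'E'
from station import robot
import cv2,numpy as np
np.set_printoptions(precision=4,suppress=True)
def wristT(o):
    T=np.eye(4);T[:3,:3]=o['ee_rot'];T[:3,3]=o['ee_pos'];return T@robot.calibration('wrist')['hand_eye']
def ray(c,uv,T=None):
    k=robot.calibration(c);f=210/np.tan(np.radians(k['fov_y']/2));T=k['T'] if T is None else T
    d=(np.asarray(uv,float)-[k['cx'],k['cy']]);
    if c=='wrist':
        r=np.linalg.norm(d,axis=-1,keepdims=True)+1e-9;t=r/f;v=np.concatenate([d/r*np.sin(t),np.cos(t)],-1)
    else: v=np.concatenate([d/f,np.ones(d.shape[:-1]+(1,))],-1)
    v=v*[1,-1,-1];return T[:3,3],v@T[:3,:3].T
def world(c,uv,z,T=None):
    o,v=ray(c,uv,T);return o+v*((z-o[2])/v[...,2])[...,None]
def pix(c,P,T=None):
    k=robot.calibration(c);f=210/np.tan(np.radians(k['fov_y']/2));T=k['T'] if T is None else T
    q=(np.asarray(P,float)-T[:3,3])@T[:3,:3]*[1,-1,-1]
    if c=='wrist':
        r=np.linalg.norm(q[...,:2],axis=-1,keepdims=True)+1e-12;t=np.arctan2(r,q[...,2:]);d=q[...,:2]/r*t*f
    else: d=q[...,:2]/q[...,2:]*f
    return d+[k['cx'],k['cy']]
def red(im):
    h=cv2.cvtColor(im,cv2.COLOR_RGB2HSV);return ((h[...,1]>95)&(h[...,0]<14)&(h[...,2]>90)).astype(np.uint8)
E
python3 - <<'E'
from h import *
b=cv2.imread('pics/top0.png')[:,:,::-1]
c=np.array([(222,229),(537,187),(548,269),(231,312)])/2.6+[140,130]
w=world('top',c,.012);print('plate',w, w.mean(0))
d=w[0]-w[1]+w[3]-w[2];print('yaw',np.degrees(np.arctan2(d[1],d[0])),np.linalg.norm(d)/2)
bed=world('top',np.array([(273,262),(386,248)])/2.6+[140,130],.03);print('bed',bed,np.linalg.norm(bed[0]-bed[1]))
for cam in ['top','side']:
    im=cv2.imread(f'pics/{cam}0.png')[:,:,::-1].copy();m=red(im)
    if cam=='top': m[:230]=0;m[:,185:]=0
    else: m[:330]=0;m[:,:315]=0
    ct=max(cv2.findContours(m,0,2)[0],key=cv2.contourArea)
    W=world(cam,ct[:,0].astype(float),.025)
    (x,y),s,a=cv2.minAreaRect((W[:,:2]*1000).astype(np.float32));print(cam,x,y,s,a)
E
```

```text
plate [[ 0.6165  0.2469  0.012 ]
 [ 0.6731 -0.1222  0.012 ]
 [ 0.5759 -0.1341  0.012 ]
 [ 0.5197  0.2327  0.012 ]] [0.5963 0.0558 0.012 ]
yaw 98.7138219550342 0.3722358535030431
bed [[0.5763 0.1845 0.03  ]
 [0.5948 0.0552 0.03  ]] 0.130664997772884
top 487.70953369140625 404.032470703125 (50.16448211669922, 147.60655212402344) 83.02202606201172
side 491.94866943359375 410.0940856933594 (50.83937454223633, 149.26708984375) 83.30652618408203
```

```bash
cat > rel.py <<'E'
# usage: rel.py x y z yaw_of_tool_y(deg), tool down -> shift and turn in tool axes
import sys;from h import *
from scipy.spatial.transform import Rotation as R
x,y,z,a=map(float,sys.argv[1:5]);a=np.radians(a);o=robot.get_obs()
Y=np.array([np.cos(a),np.sin(a),0]);Z=np.array([0,0,-1.]);M=np.stack([np.cross(Y,Z),Y,Z],1);E=o['ee_rot']
print('turn',R.from_matrix(E.T@M).as_rotvec(),'shift',E.T@(np.array([x,y,z])-o['ee_pos']),'t',o['clock'],'q',o['joint_positions'])
E
python3 rel.py .489 .407 .16 83
```

```text
turn [ 0.      0.     -0.3106] shift [-0.2732  0.0245  0.0837] t 1.0 q [ 0.9352  0.2586  1.535  -0.      1.348  -0.2028]
```

Careful with the scale: shifts go in shares of 80 cm and turns go in shares of pi/2 rad. That gives: -0.273 m is -0.3413, 0.084 m is 0.105, -0.31 rad is -0.1974.

```bash
echo '[{"rz":-0.1974, "sx":-0.3413, "sy":0.0306, "sz":0.105, "finger_gap":0.093}, {"rz":-0.1974, "sx":-0.3413, "sy":0.0306, "sz":0.105, "finger_gap":0.093}, {"rz":-0.1974, "sx":-0.3413, "sy":0.0306, "sz":0.105, "finger_gap":0.093}, {"rz":-0.1974, "sx":-0.3413, "sy":0.0306, "sz":0.105, "finger_gap":0.093}, {"rz":-0.1974, "sx":-0.3413, "sy":0.0306, "sz":0.105, "finger_gap":0.093}, {"rz":-0.1974, "sx":-0.3413, "sy":0.0306, "sz":0.105, "finger_gap":0.093}, {"rz":-0.1974, "sx":-0.3413, "sy":0.0306, "sz":0.105, "finger_gap":0.093}, {"rz":-0.1974, "sx":-0.3413, "sy":0.0306, "sz":0.105, "finger_gap":0.093}]' | python3 -m inch 40
python3 - <<'E'
from h import *
o=robot.get_obs();im=robot.grab_frame('wrist');cv2.imwrite('pics/w1.png',im[:,:,::-1]);T=wristT(o)
print(o['ee_pos'],o['force'],T)
m=red(im);ct=max(cv2.findContours(m,0,2)[0],key=cv2.contourArea);print(cv2.boundingRect(ct))
W=world('wrist',ct[:,0].astype(float),.025,T)
print(cv2.minAreaRect((W[:,:2]*1000).astype(np.float32)))
E
```

```text
clock: 1.8
ee_pos: [0.4891, 0.4064, 0.1589]
ee_rot: [[-0.992, 0.125, -0.002], [0.125, 0.992, -0.0], [0.002, -0.001, -1.0]]
force: [0.0, -0.2, 0.7]
grip_width: 0.093
finger_force: 0.0
[0.4891 0.4064 0.1589] [ 0.0262 -0.178   0.7099] [[ 0.1244 -0.961  -0.2471  0.4211]
 [ 0.9922  0.1204  0.0312  0.4151]
 [-0.0002 -0.2491  0.9685  0.3007]
 [ 0.      0.      0.      1.    ]]
(251, 131, 59, 163)
((490.37896728515625, 406.510498046875), (49.60051727294922, 149.29611206054688), 83.14801788330078)
```

View pics/w1.png

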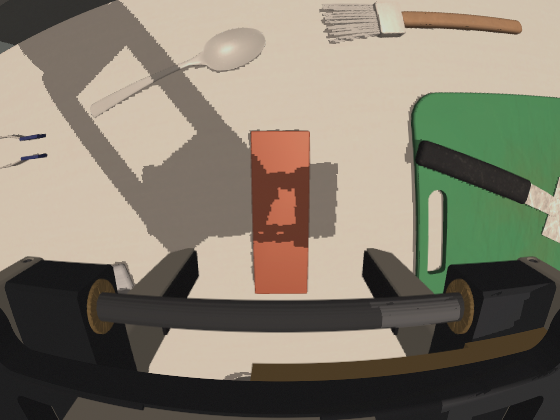

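The wrist view shows the stone upright at (280,212), red side up and midway between the fingers, with the board edge clear at column 415.

Converted, 0.127 m is 0.1588, -0.001 m is -0.0013.

```bash
echo '[{"sx":-0.0013, "sz":0.0625, "finger_gap":0.093}, {"sx":-0.0013, "sz":0.1125, "finger_gap":0.08}, {"sx":-0.0013, "sz":0.1438, "finger_gap":0.07}, {"sx":-0.0013, "sz":0.1588, "finger_gap":0.065}, {"sx":-0.0013, "sz":0.1588, "finger_gap":0.045}, {"sx":-0.0013, "sz":0.1588, "finger_gap":0.04}, {"sx":-0.0013, "sz":0.1588, "finger_gap":0.04}, {"sx":-0.0013, "sz":0.1588, "finger_gap":0.04}]' | python3 -m inch 40; echo '[{"finger_gap":0.04}, {"finger_gap":0.04}]' | python3 -m inch; python3 rel.py .585 .12 .27 8.6
```

```text
clock: 2.65
ee_pos: [0.4906, 0.4076, 0.0348]
ee_rot: [[-0.992, 0.122, 0.003], [0.122, 0.992, 0.002], [-0.002, 0.002, -1.0]]
force: [-1.2, 0.5, 4.7]
grip_width: 0.0495
finger_force: 40.0
clock: 2.85
ee_pos: [0.4906, 0.4076, 0.0348]
ee_rot: [[-0.992, 0.122, 0.002], [0.122, 0.992, 0.002], [-0.002, 0.002, -1.0]]
force: [-1.0, -1.0, 6.4]
grip_width: 0.0496
finger_force: 40.0
turn [0.0032 0.0006 1.298 ] shift [-0.1295 -0.2734 -0.2355] t 2.85 q [ 0.5186  0.6059  1.5467  0.0003  0.9859 -0.9297]
```

Converted, -0.23 m is -0.2875, -0.12 m is -0.15, 0.45 rad is 0.2865.

```bash
echo '[{"sz":-0.0375, "finger_gap":0.04}, {"sz":-0.1, "finger_gap":0.04}, {"rz":0.0955, "sy":-0.0375, "sz":-0.15, "finger_gap":0.04}, {"rz":0.191, "sy":-0.0875, "sz":-0.2, "finger_gap":0.04}, {"rz":0.2865, "sy":-0.1375, "sz":-0.25, "finger_gap":0.04}, {"rz":0.382, "sy":-0.1875, "sz":-0.275, "finger_gap":0.04}, {"rz":0.4775, "sy":-0.2375, "sz":-0.275, "finger_gap":0.04}, {"rz":0.573, "sy":-0.2875, "sz":-0.275, "finger_gap":0.04}]' | python3 -m inch; python3 rel.py .44 .08 .25 8.6
```

```text
clock: 3.65
ee_pos: [0.4614, 0.1769, 0.2543]
ee_rot: [[-0.516, 0.857, 0.003], [0.857, 0.516, 0.0], [-0.002, 0.003, -1.0]]
force: [0.2, -0.4, -4.6]
grip_width: 0.0495
finger_force: 40.0
turn [0.003  0.0011 0.3917] shift [-0.0719 -0.0683  0.0042] t 3.65 q [ 0.1402  0.1482  1.6486 -0.0004  1.3416 -0.4016]
```

Converted, -0.072 m is -0.09, -0.068 m is -0.085, 0.392 rad is 0.2496.

```bash
echo '[{"rz":0.0828, "sx":-0.03, "sy":-0.0288, "finger_gap":0.04}, {"rz":0.1655, "sx":-0.06, "sy":-0.0563, "finger_gap":0.04}, {"rz":0.2496, "sx":-0.09, "sy":-0.085, "finger_gap":0.04}, {"rz":0.2496, "sx":-0.09, "sy":-0.085, "finger_gap":0.04}]' | python3 -m inch; 
python3 - <<'E'
from h import *
import pickle
o=robot.get_obs();im=robot.grab_frame('wrist');cv2.imwrite('pics/w2.png',im[:,:,::-1]);T=wristT(o)
pickle.dump(T,open('T2.pkl','wb'));print(o['ee_pos'],o['force'])
for n in ['end_jaw','jaw_pad','trigger_grip','whetstone','clamp']:
        print(n,[(np.round(b['box']),round(b['confidence'],2)) for b in robot.boxes_of('wrist',n)[:2]])
E
```

```text
clock: 4.05
ee_pos: [0.44, 0.0786, 0.2527]
ee_rot: [[-0.148, 0.989, -0.0], [0.989, 0.148, -0.002], [-0.002, -0.001, -1.0]]
force: [0.1, 0.4, -4.6]
grip_width: 0.0495
finger_force: 40.0
[0.44   0.0786 0.2527] [ 0.126   0.4168 -4.6339]
end_jaw [(array([388.,  81.,  56.,  34.]), 0.83)]
jaw_pad [(array([386., 262.,  34.,   7.]), 0.7)]
trigger_grip [(array([387., 261.,  36.,  11.]), 0.38), (array([226., 122., 106., 245.]), 0.38)]
whetstone [(array([226., 122., 107., 247.]), 0.58)]
clamp [(array([363.,  76.,  81., 207.]), 0.96), (array([485.,  17.,  55.,  54.]), 0.3)]
```

View pics/w2.png

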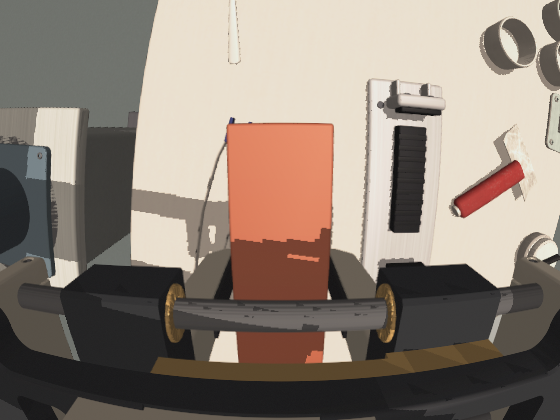

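The bed shows as a dark rectangle at columns 391–425, rows 127–232. The end jaw is at (416,98), the jaw pad at (403,265), and the held stone is straight, with its far end at row 123.

```bash
python3 - <<'E'
from h import *
import pickle
T=pickle.load(open('T2.pkl','rb'));im=cv2.imread('pics/w2.png')[:,:,::-1].copy()
g=im.max(2)
def rect(m,z,off):
    ct=max(cv2.findContours(m,0,2)[0],key=cv2.contourArea);p=ct[:,0]+off
    W=world('wrist',p.astype(float),z,T);r=cv2.minAreaRect((W[:,:2]*1000).astype(np.float32));return cv2.boundingRect(p),r
s=(slice(118,240),slice(382,436));print('bed',rect((g[s]<70).astype(np.uint8),.03,np.array([382,118])))
m=red(im);m[:,400:]=0;m[240:]=0;print('stone',rect(m,.2427,np.array([0,0])))
# plate edges at z=.012, z
L=world('wrist',[(369.,90.),(363.,265.)],.012,T);print(L)
# profile rows, for plate and bed edges
for r in (150,180,210): print(r,g[r,355:450:1])
print(g[100:130,405], g[100:130,415]); print(g[228:285,405])
E
```

```text
bed ((389, 126, 37, 106), ((588.1561279296875, 122.92414855957031), (41.85221481323242, 127.26200866699219), 8.677522659301758))
stone ((226, 123, 108, 117), ((433.1935729980469, 125.52656555175781), (50.07231903076172, 56.2048225402832), 8.549304008483887))
[[0.526  0.2201 0.012 ]
 [0.5611 0.0029 0.012 ]]
150 [234 234 234 234 234 234 235 234 234 234 234 145 126 145 181 176 209 235
 235 235 235 235 235 235 235 235 235 234 234 235 235 235 234 234 234 234
 234 231 128  21  19  21  19  26  41  53  52  50  50  49  41  46  45  44
  44  42  44  44  43  45  44  45  45  45  47  47  49  49  49  50  51 141
 221 224 224 223 224 226 226 222 221 226 222 222 224 210 227 234 234 234
 234 234 234 234 234]
180 [234 234 234 235 234 235 234 234 234 216 145 128 148 184 195 218 235 235
 235 235 235 235 235 234 235 235 234 234 234 233 233 234 233 232 220 133
 129  90  31  21  21  23  40  52  52  52  52  52  51  51  52  51  51  51
  51  49  50  50  49  49  50  50  48  49  49  49  49  49  49  76 220 224
 226 225 224 224 224 224 222 226 224 221 223 213 230 234 234 234 234 234
 234 234 234 234 234]
210 [234 2
[... 159 characters left out ...]
9  40  42  41  40  40  40  40  40  40  39  40  40  41
  40  40  40  40  40  41  42  40  41  41  41  39  94 215 221 225 225 225
 223 221 222 222 225 225 221 220 216 212 234 234 234 234 234 234 234 234
 234 234 234 234 234]
[229 226 222 207 180 147  87  55  63  58  52  27  19  81 123 129 130 129
 129 129 216 231 232 231 231 199  68  56  59  58] [230 227 225 219 203 178 142  78  52  59  55  50  31  20 112 131 131 131
 131 131 131 224 231 231 230 230 167  59  54  54]
[ 45  44  43  44  79 223 225 225 225 225 225 225 225 224 224 224 223 222
 221 221 220 220 219 219 218 218 218 218 219 219 207 126 126 127  98  22
  23  23  27  30  32  32  31  33  33  32  31  34  31  32  33  33  32  31
  31  31  32]
```

```bash
python3 - <<'E'
from h import *
import pickle
T=pickle.load(open('T2.pkl','rb'))
Lf=world('wrist',[(398.5,150.),(397,180.),(395.3,210.)],.03,T);Rt=world('wrist',[(426.,150.),(424.3,180.),(421.1,210.)],.03,T)
M=(Lf+Rt)/2;print(np.linalg.norm(Lf-Rt,axis=1));
a=np.radians(98.6);u=np.array([np.cos(a),np.sin(a),0]);n=np.array([-u[1],u[0],0])
d=M[0]-M[2];print('yaw from bed',np.degrees(np.arctan2(d[1],d[0])))
ends=world('wrist',[(410.,126.),(405.,232.3)],.03,T);print('ends along u',ends@u, (ends@u)-[.071,-.059])
print('lateral mids',M@n,'plate left',world('wrist',[(366.5,150.),(365,180.),(363.5,210.)],.012,T)@n,'plate right',world('wrist',[(440.3,150.),(438.4,180.),(436,210.)],.012,T)@n)
o=(ends@u-[.071,-.059]).mean()
for z in (.032,.055): print('jaw',z,world('wrist',[(405.,262.5)],z,T)@u-o,'end',world('wrist',[(405.,112.5)],z,T)@u-o)
org=o*u+(M@n).mean()*n;print('origin',org,'seat-8mm',org+.002*u)
E
```

```text
[0.0362 0.0363 0.0348]
yaw from bed 98.46844491687578
ends along u [ 0.0976 -0.0315] [0.0266 0.0275]
lateral mids [-0.6033 -0.6033 -0.6031] plate left [-0.5508 -0.5503 -0.5503] plate right [-0.6509 -0.6509 -0.6514]
jaw 0.032 [-0.0981] end [0.0859]
jaw 0.055 [-0.0884] end [0.0839]
origin [0.5924 0.117  0.    ] seat-8mm [0.5921 0.119  0.    ]
```

```bash
python3 rel.py .5912 .1167 .12 8.5
```

```text
turn [ 0.0001 -0.0003  0.0097] shift [0.0099 0.1536 0.1327] t 4.35 q [-0.0644  0.067   1.7456  0.0003  1.329  -0.2226]
```

Converted, 0.153 m is 0.1913, 0.135 m is 0.1688.

```bash
echo '[{"sx":0.0025, "sy":0.0625, "finger_gap":0.04}, {"sx":0.0063, "sy":0.1188, "sz":0.0125, "finger_gap":0.04}, {"sx":0.01, "sy":0.1688, "sz":0.0375, "finger_gap":0.04}, {"sx":0.0125, "sy":0.1913, "sz":0.0875, "finger_gap":0.04}, {"sx":0.0125, "sy":0.1913, "sz":0.1375, "finger_gap":0.04}, {"sx":0.0125, "sy":0.1913, "sz":0.1663, "finger_gap":0.04}, {"sx":0.0125, "sy":0.1913, "sz":0.1663, "finger_gap":0.04}]' | python3 -m inch
python3 - <<'E'
from h import *
o=robot.get_obs();print(o['ee_rot'],o['ee_pos'])
im=robot.grab_frame('wrist');a=robot.grab_frame('side')
cv2.imwrite('pics/w3.png',im[:,:,::-1]);cv2.imwrite('pics/s3.png',a[:,:,::-1])
v=np.hstack([cv2.resize(im[40:300,180:380],(400,520)),cv2.resize(a[150:345,230:380],(400,520),interpolation=2)])
cv2.imwrite('pics/v3.png',v[:,:,::-1])
E
python3 rel.py .5912 .1167 .065 8.5
```

```text
clock: 5.05
ee_pos: [0.5876, 0.1166, 0.1148]
ee_rot: [[-0.157, 0.987, -0.01], [0.988, 0.157, 0.0], [0.002, -0.01, -1.0]]
force: [-0.6, -0.3, -4.2]
grip_width: 0.0496
finger_force: 40.0
[[-0.1575  0.9875 -0.0097]
 [ 0.9875  0.1575  0.    ]
 [ 0.0015 -0.0096 -1.    ]] [0.5876 0.1166 0.1148]
turn [-0.0006 -0.0002  0.009 ] shift [0.0004 0.0005 0.0547] t 5.15 q [ 0.0092  0.4556  1.5669  0.0002  1.1197 -0.1483]
```

View pics/v3.png

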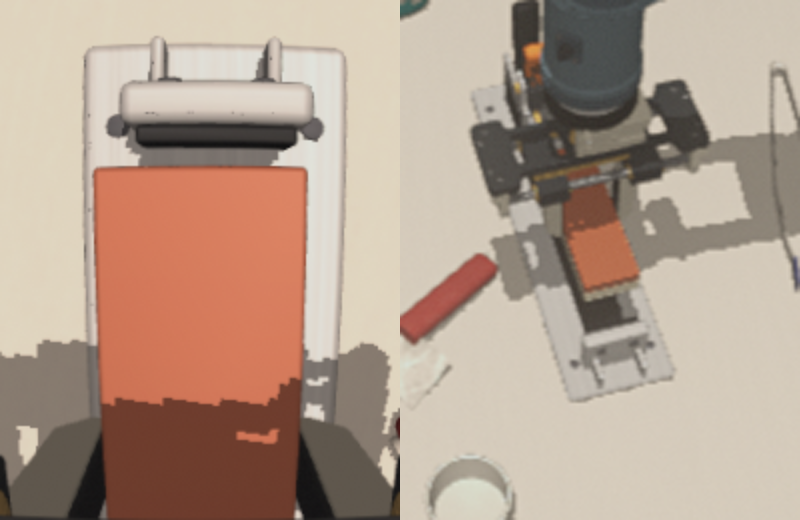

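The left half (wrist) shows the stone centred on crop column 200, while the end jaw's pad is centred on column 216. So the clamp axis is a few mm to the right; the pose was still settling.

```bash
python3 - <<'E'
from h import *
o={'ee_pos':np.array([.5876,.1166,.1148]),'ee_rot':np.array([[-.1575,.9875,-.0097],[.9875,.1575,0],[.0015,-.0096,-1]])}
T=wristT(o);im=cv2.imread('pics/w3.png')[:,:,::-1];g=im.max(2)
c=lambda x,y:(180+x/2.,40+y/2.)
a=np.radians(98.5);u=np.array([np.cos(a),np.sin(a),0]);n=np.array([-u[1],u[0],0])
pl=world('wrist',[c(86,70),c(91,320),c(346,70),c(340,320)],.012,T)
for i in (0,2): d=pl[i]-pl[i+1];print('plate yaw',np.degrees(np.arctan2(d[1],d[0])))
print('plate lat',pl@n,(pl@n).mean())
pd=world('wrist',[c(136,132),c(297,132)],.055,T);print('pad',pd@n,(pd@n).mean())
st=world('wrist',[c(94,172),c(307,172),c(102,400),c(302,400)],.105,T);print('stone',st@n,(st@n).mean())
for i in (0,1): d=st[i]-st[i+2];print('stone yaw',np.degrees(np.arctan2(d[1],d[0])))
print('tip u',world('wrist',[c(200,167)],.105,T)@u,'padface u',world('wrist',[c(216,147)],.055,T)@u, world('wrist',[c(216,147)],.032,T)@u)
r=robot.get_obs();print(r['ee_pos'],r['ee_rot'],r['ee_pos']@n,r['ee_pos']@u)
E
```

```text
plate yaw 99.39614164830155
plate yaw 98.74901820739514
plate lat [-0.5539 -0.5555 -0.6516 -0.6521] -0.6032770862653095
pad [-0.5777 -0.6272] -0.6024540507677912
stone [-0.5733 -0.6228 -0.5742 -0.6237] -0.5984901699521978
stone yaw 99.47716401556438
stone yaw 99.47480982795048
tip u [0.1034] padface u [0.1117] [0.1134]
[0.5908 0.1163 0.1197] [[-0.1567  0.9876 -0.0006]
 [ 0.9876  0.1567  0.0001]
 [ 0.0002 -0.0006 -1.    ]] -0.60149908537548 0.027665190739699273
```

Converted, 0.052 m is 0.065, 0.05 m is 0.0625, 0.006 rad is 0.0038.

```bash
echo '[{"rz":0.0038, "sy":0.0013, "sz":0.025, "finger_gap":0.04}, {"rz":0.0038, "sy":0.0013, "sz":0.0438, "finger_gap":0.04}, {"rz":0.0038, "sy":0.0013, "sz":0.0563, "finger_gap":0.04}, {"rz":0.0038, "sy":0.0013, "sz":0.0625, "finger_gap":0.04}, {"rz":0.0038, "sy":0.0013, "sz":0.065, "finger_gap":0.04}, {"rz":0.0038, "sy":0.0013, "sz":0.065, "finger_gap":0.04}]' | python3 -m inch
python3 -c "
from h import *
robot.grab_frame('side');o=robot.get_obs();print(o['ee_pos'],o['force'])"
```

```text
clock: 5.75
ee_pos: [0.5922, 0.1156, 0.0684]
ee_rot: [[-0.15, 0.989, 0.001], [0.989, 0.15, -0.0], [-0.0, 0.001, -1.0]]
force: [0.2, -0.8, -3.7]
grip_width: 0.0496
finger_force: 40.0
[0.5922 0.1156 0.0685] [-0.7915 -0.4378 -4.8882]
```

Down in small steps until contact unloads the weight.

Converted, 0.002 m is 0.0025, 0.001 m is 0.0013.

```bash
echo '[{"sz":0.0013, "finger_gap":0.04}, {"sz":0.0025, "finger_gap":0.04}]' | python3 -m inch|grep -E 'pos|force:';  echo '[{"sz":0.0013, "finger_gap":0.04}, {"sz":0.0013, "finger_gap":0.04}]' | python3 -m inch|grep -E 'pos|force:'; echo '[{"sz":0.0013, "finger_gap":0.04}, {"sz":0.0013, "finger_gap":0.04}]' | python3 -m inch|grep -E 'pos|force:'
```

```text
ee_pos: [0.592, 0.1156, 0.0661]
force: [-0.0, -0.1, -5.3]
finger_force: 40.0
ee_pos: [0.5918, 0.1156, 0.0648]
force: [0.4, -0.2, -3.8]
finger_force: 40.0
ee_pos: [0.5918, 0.1156, 0.0648]
force: [-2.8, 0.2, 4.5]
finger_force: 40.0
```

Converted, -0.17 m is -0.2125, -0.13 m is -0.1625.

```bash
echo '[{"finger_gap":0.052}, {"finger_gap":0.056}, {"finger_gap":0.065}, {"finger_gap":0.07}, {"finger_gap":0.07}]' | python3 -m inch; echo '[{"sz":-0.0125, "finger_gap":0.075}, {"sz":-0.05, "finger_gap":0.085}, {"sz":-0.1, "finger_gap":0.093}, {"sx":-0.025, "sz":-0.1625, "finger_gap":0.093}, {"sx":-0.075, "sz":-0.2125, "finger_gap":0.093}, {"sx":-0.075, "sz":-0.2125, "finger_gap":0.093}, {"sx":-0.075, "sz":-0.2125, "finger_gap":0.093}]' | python3 -m inch
python3 - <<'E'
from h import *
o=robot.get_obs();im=robot.grab_frame('wrist');a=robot.grab_frame('side')
import pickle;pickle.dump(wristT(o),open('T4.pkl','wb'))
cv2.imwrite('pics/w4.png',im[:,:,::-1]);cv2.imwrite('pics/s4.png',a[:,:,::-1])
v=np.hstack([cv2.resize(im[60:300,180:380],(400,480)),cv2.resize(a[140:320,230:380],(400,480),interpolation=2)])
cv2.imwrite('pics/v4.png',v[:,:,::-1])
E
```

```text
clock: 6.9
ee_pos: [0.5917, 0.1156, 0.0636]
ee_rot: [[-0.149, 0.989, -0.0], [0.989, 0.149, 0.0], [0.0, -0.0, -1.0]]
force: [0.1, 0.2, 0.7]
grip_width: 0.0693
finger_force: 0.0
clock: 7.6
ee_pos: [0.6016, 0.0551, 0.2358]
ee_rot: [[-0.147, 0.989, 0.004], [0.989, 0.147, -0.0], [-0.001, 0.004, -1.0]]
force: [-0.3, 1.3, -0.9]
grip_width: 0.0932
finger_force: 0.0
```

View pics/v4.png

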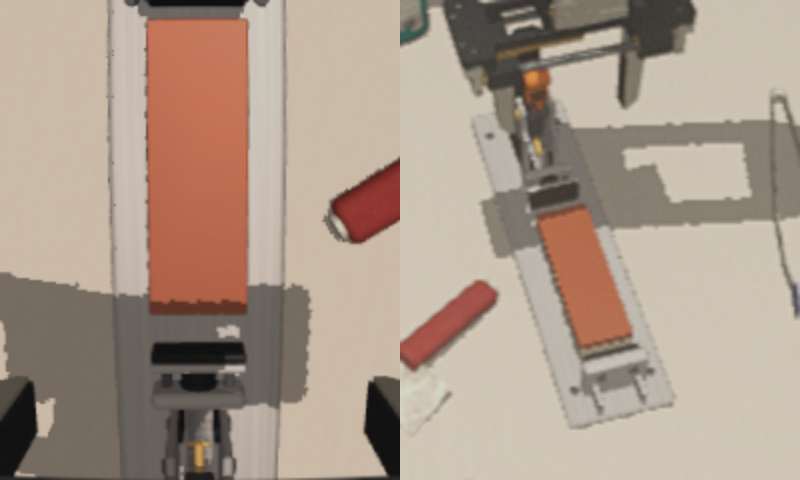

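The stone lies red side up, straight and centred between the pads, just off the end jaw. The moving jaw is about 15 mm behind it.

```bash
python3 rel.py .6194 -.0667 .26 98.5; python3 - <<'E'
from h import *
import pickle
T=pickle.load(open('T4.pkl','rb'));c=lambda x,y:(180+x/2.,60+y/2.)
a=np.radians(98.5);u=np.array([np.cos(a),np.sin(a),0]);n=np.array([-u[1],u[0],0])
for nm,p,z in [('stone far',c(197,20),.055),('stone near',c(197,313),.055),('stoneL',c(148,150),.055),('stoneR',c(247,150),.055),('padL',c(152,345),.055),('padR',c(245,345),.055),('yellow',c(200,460),.08)]:
    w=world('wrist',[p],z,T)[0];print(nm,w@u,w@n)
print(world('top',[[383.,172],[428,172],[405,151],[405,193]],.1))
E
```

```text
turn [-0.0008 -0.0026 -1.5695] shift [-0.125   0.0011 -0.0277] t 7.7 q [-0.0909  0.3609  1.4192  0.0006  1.3638 -0.2407]
stone far 0.10097869533077462 -0.602962284432069
stone near -0.04691300367242007 -0.6028491996109095
stoneL 0.03578300099129266 -0.5788581244442239
stoneR 0.03573731987989547 -0.6275110252449572
padL -0.06401262924193259 -0.5794545452344515
padR -0.06409719579304068 -0.6277579018813364
yellow -0.11789321035792756 -0.6042387695986668
[[ 0.7452 -0.2148  0.1   ]
 [ 0.7476 -0.3452  0.1   ]
 [ 0.8097 -0.2806  0.1   ]
 [ 0.6842 -0.2764  0.1   ]]
```

Converted, -0.125 m is -0.1563, 0.002 m is 0.0025, -0.15 rad is -0.0955.

```bash
echo '[{"rz":-0.0955, "sx":-0.025, "sz":-0.035, "finger_gap":0.093}, {"rz":-0.191, "sx":-0.05, "sz":-0.035, "finger_gap":0.093}, {"rz":-0.2865, "sx":-0.075, "sy":0.0013, "sz":-0.035, "finger_gap":0.093}, {"rz":-0.382, "sx":-0.1, "sy":0.0013, "sz":-0.035, "finger_gap":0.093}, {"rz":-0.4775, "sx":-0.125, "sy":0.0025, "sz":-0.035, "finger_gap":0.093}, {"rz":-0.573, "sx":-0.15, "sy":0.0025, "sz":-0.035, "finger_gap":0.093}, {"rz":-0.6685, "sx":-0.1563, "sy":0.0025, "sz":-0.035, "finger_gap":0.093}, {"rz":-0.7639, "sx":-0.1563, "sy":0.0025, "sz":-0.035, "finger_gap":0.093}]' | python3 -m inch|head -1;python3 rel.py .6204 -.0667 .26 98.5
```

```text
clock: 8.5
turn [ 0.0015 -0.005  -0.3631] shift [-0.     -0.0001 -0.0014] t 8.5 q [-0.2856  0.3869  1.3169  0.0002  1.443  -1.6417]
```

Converted, -0.365 rad is -0.2324.

```bash
echo '[{"rz":-0.0955, "finger_gap":0.093}, {"rz":-0.191, "finger_gap":0.093}, {"rz":-0.2324, "finger_gap":0.093}, {"rz":-0.2324, "finger_gap":0.093}, {"rz":-0.2324, "finger_gap":0.093}]' | python3 -m inch
python3 - <<'E'
from h import *
import pickle
o=robot.get_obs();im=robot.grab_frame('wrist');cv2.imwrite('pics/w5.png',im[:,:,::-1]);T=wristT(o);pickle.dump(T,open('T5.pkl','wb'))
a=np.radians(98.5);u=np.array([np.cos(a),np.sin(a),0]);n=np.array([-u[1],u[0],0])
O=.0270*u-.6037*n
for nm,x,z in [('trigfront',-.148,.152),('handle back',-.205,.177),('handle fr',-.190,.177)]: print(nm,pix('wrist',O+x*u+[0,0,z],T))
for n_ in ['trigger_grip','handle_grip']:
    print(n_,[(np.round(b['box']),round(b['confidence'],2)) for b in robot.boxes_of('wrist',n_)[:2]])
print(o['ee_pos'],o['ee_pos']@u-.027,o['ee_pos']@n)
E
```

```text
clock: 9.0
ee_pos: [0.6207, -0.0659, 0.2599]
ee_rot: [[-0.99, -0.143, -0.003], [-0.143, 0.99, 0.001], [0.003, 0.002, -1.0]]
force: [0.1, -0.5, 0.2]
grip_width: 0.0933
finger_force: 0.0
trigfront [324.3201 222.7554]
handle back [250.388  232.2108]
handle fr [271.0827 232.1392]
trigger_grip [(array([301., 204.,  27.,  37.]), 0.97)]
handle_grip [(array([228., 154., 279.,  94.]), 0.63)]
[ 0.6207 -0.0659  0.2599] -0.18389413516625436 -0.60410820633123
```

View pics/w5.png

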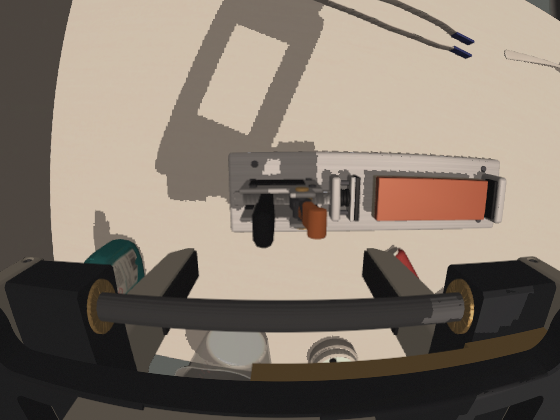

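The wrist view shows the handle top at columns 253–275 and the orange roll at (316,222), both 2–3 px right of my prediction. The gripper straddles both, and I correct 2 mm towards the jaw.

Converted, 0.095 m is 0.1188, 0.085 m is 0.1063.

```bash
echo '[{"sy":0.0025, "sz":0.0375, "finger_gap":0.093}, {"sy":0.0025, "sz":0.075, "finger_gap":0.093}, {"sy":0.0025, "sz":0.1063, "finger_gap":0.093}, {"sy":0.0025, "sz":0.1188, "finger_gap":0.088}, {"sy":0.0025, "sz":0.1188, "finger_gap":0.082}, {"sy":0.0025, "sz":0.1188, "finger_gap":0.082}]' | python3 -m inch 20
python3 - <<'E'
from h import *
a=robot.grab_frame('side');v=cv2.resize(a[120:330,220:370],(560,784)[::1],interpolation=2)[:600]
cv2.imwrite('pics/v6.png',v[:,:,::-1])
E
```

```text
clock: 9.75
ee_pos: [0.6216, -0.0653, 0.1677]
ee_rot: [[-0.99, -0.143, 0.001], [-0.143, 0.99, -0.0], [-0.001, -0.001, -1.0]]
force: [-0.2, -0.2, -0.1]
grip_width: 0.0823
finger_force: 0.0
```

View pics/v6.png

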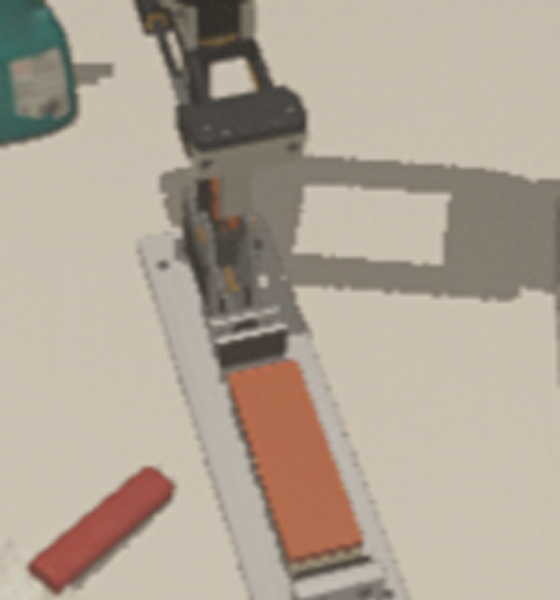

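The side view shows the front finger standing just in front of the orange trigger, with the jaw still short of the stone. First stroke, gently.

```bash
echo '[{"finger_gap":0.078}, {"finger_gap":0.074}, {"finger_gap":0.070}, {"finger_gap":0.066}]' | python3 -m inch 18|grep -E 'force|width|pos'; echo '[{"finger_gap":0.062}, {"finger_gap":0.058}, {"finger_gap":0.054}]' | python3 -m inch|grep -E 'force|width|pos'; echo '[{"finger_gap":0.05}, {"finger_gap":0.046}, {"finger_gap":0.043}]' | python3 -m inch|grep -E 'force|width|pos'; python3 -c "
from h import *
a=robot.grab_frame('side');cv2.imwrite('pics/s7.png',a[:,:,::-1]);o=robot.get_obs();print(o['force'],o['grip_width'],o['finger_force'],o['ee_pos'])"
```

```text
ee_pos: [0.6212, -0.0634, 0.1676]
force: [-0.8, 7.1, 7.0]
grip_width: 0.0675
finger_force: 3.4
ee_pos: [0.621, -0.0625, 0.1677]
force: [-1.9, 10.2, 6.8]
grip_width: 0.0554
finger_force: 5.1
ee_pos: [0.6212, -0.0636, 0.1679]
force: [-1.2, 3.0, 5.5]
grip_width: 0.0445
finger_force: 10.0
[-1.1531  2.7654  4.2611] 0.04371081541338386 9.31095376610756 [ 0.6213 -0.0639  0.1679]
```

```bash
cat > jaw.py <<'E'
import sys;from h import *
# rectify side view onto plane z=.055 in clamp axes, find jaw/stone boundaries along clamp x on the centre line
a=np.radians(98.5);u=np.array([np.cos(a),np.sin(a),0]);n=np.array([-u[1],u[0],0])
if len(sys.argv)>1: im=cv2.imread(sys.argv[1])[:,:,::-1]
else: im=robot.grab_frame('side');o=robot.get_obs();print(o['clock'],o['grip_width'],o['finger_force'],o['force'])
xs=np.arange(-.115,.095,.0005);R=[]
for l in np.linspace(-.015,.015,13):
    P=(xs+.027)[:,None]*u+(-.603+l)*n+[0,0,.055];p=pix('side',P).astype(np.float32)
    R.append(cv2.remap(np.ascontiguousarray(im),p[None,:,0],p[None,:,1],1)[0])
R=np.median(R,0);rd=(R[:,0]-R[:,2]>60);i=np.where(rd)[0];print('stone',xs[i[0]],xs[i[-1]])
dk=(R.max(1)<75);j=np.where(dk&(xs<xs[i[0]]))[0];print('dark before stone',xs[j[0]] if len(j) else None,xs[j[-1]] if len(j) else None,'light gap',((R.max(1)>=75)&~rd&(xs<xs[i[0]])&(xs>(xs[j[-1]] if len(j) else 0))).sum()*.5)
E
for f in s4 s7; do python3 jaw.py pics/$f.png; done
echo '[{"finger_gap":0.05}, {"finger_gap":0.06}, {"finger_gap":0.07}, {"finger_gap":0.08}, {"finger_gap":0.082}, {"finger_gap":0.082}]' | python3 -m inch|grep -E 'force|width|pos|clock'; python3 jaw.py
```

```text
stone -0.06799999999999996 0.07850000000000017
dark before stone -0.09699999999999999 -0.08099999999999997 light gap 12.5
stone -0.07299999999999997 0.07850000000000017
dark before stone -0.09099999999999998 -0.07749999999999997 light gap 4.0
clock: 11.45
ee_pos: [0.6208, -0.0659, 0.1664]
force: [0.1, -0.5, 0.0]
grip_width: 0.081
finger_force: 0.0
11.5 0.08112154379497245 0.0 [ 0.613  -0.1947  0.1315]
stone -0.07299999999999997 0.07850000000000017
dark before stone -0.08999999999999998 -0.07699999999999997 light gap 3.5
```

```bash
echo '[{"finger_gap":0.076}, {"finger_gap":0.071}, {"finger_gap":0.067}, {"finger_gap":0.063}, {"finger_gap":0.059}, {"finger_gap":0.055}, {"finger_gap":0.051}, {"finger_gap":0.047}]' | python3 -m inch 18|grep -E 'force|width|pos'; echo '[{"finger_gap":0.044}, {"finger_gap":0.041}, {"finger_gap":0.041}]' | python3 -m inch|grep -E 'force|width|pos'; python3 jaw.py; echo '[{"finger_gap":0.05}, {"finger_gap":0.06}, {"finger_gap":0.07}, {"finger_gap":0.08}, {"finger_gap":0.082}, {"finger_gap":0.082}]' | python3 -m inch|grep -E 'force|width|pos|clock'; python3 jaw.py
```

```text
ee_pos: [0.6207, -0.0617, 0.1677]
force: [-2.2, 5.2, 4.0]
grip_width: 0.0485
finger_force: 9.3
ee_pos: [0.6212, -0.0651, 0.1676]
force: [-1.9, 1.6, 5.5]
grip_width: 0.0418
finger_force: 9.6
12.65 0.041406583220927926 9.438895136117935 [-0.3188  2.3712  6.1983]
stone -0.07299999999999997 0.07850000000000017
dark before stone -0.08349999999999998 -0.07699999999999997 light gap 3.5
clock: 13.25
ee_pos: [0.621, -0.0658, 0.1665]
force: [-0.3, 0.2, -0.1]
grip_width: 0.081
finger_force: 0.0
13.3 0.08164416451923244 0.0 [-0.0162  0.3259  0.186 ]
stone -0.07299999999999997 0.07850000000000017
dark before stone -0.08349999999999998 -0.07699999999999997 light gap 3.5
```

```bash
echo '[{"finger_gap":0.076}, {"finger_gap":0.071}, {"finger_gap":0.067}, {"finger_gap":0.063}, {"finger_gap":0.059}, {"finger_gap":0.055}, {"finger_gap":0.051}, {"finger_gap":0.047}]' | python3 -m inch 18|grep -E 'force|width|pos'; echo '[{"finger_gap":0.044}, {"finger_gap":0.041}, {"finger_gap":0.041}]' | python3 -m inch|grep -E 'force|width|pos'; python3 jaw.py; python3 -c "
from h import *
for n in ['jaw_pad','whetstone','end_jaw']: print(n,[(np.round(b['box'],1),round(b['confidence'],2)) for b in robot.boxes_of('side',n)[:1]])
a=robot.grab_frame('side');cv2.imwrite('pics/s8.png',a[:,:,::-1]);a=cv2.resize(a[165:300,245:335],(400,600),interpolation=2)
b=cv2.resize(robot.grab_frame('top')[190:260,215:315],(400,280),interpolation=2);b=np.vstack([b,np.zeros((320,400,3),np.uint8)])
cv2.imwrite('pics/v8.png',np.hstack([a,b])[:,:,::-1])"
```

```text
ee_pos: [0.6207, -0.0617, 0.168]
force: [-1.8, 8.8, 8.4]
grip_width: 0.0486
finger_force: 7.8
ee_pos: [0.6212, -0.065, 0.1679]
force: [-1.5, 0.0, 6.1]
grip_width: 0.0417
finger_force: 12.5
14.45 0.041343615579222864 12.280807346105576 [-1.9423  0.0377  5.9366]
stone -0.07299999999999997 0.07900000000000017
dark before stone None None light gap 0.0
jaw_pad []
whetstone [(array([278.1, 220.2,  37.3,  56. ]), 0.73)]
end_jaw [(array([297.7, 267. ,  23.8,  26.9]), 0.66)]
```

View pics/v8.png

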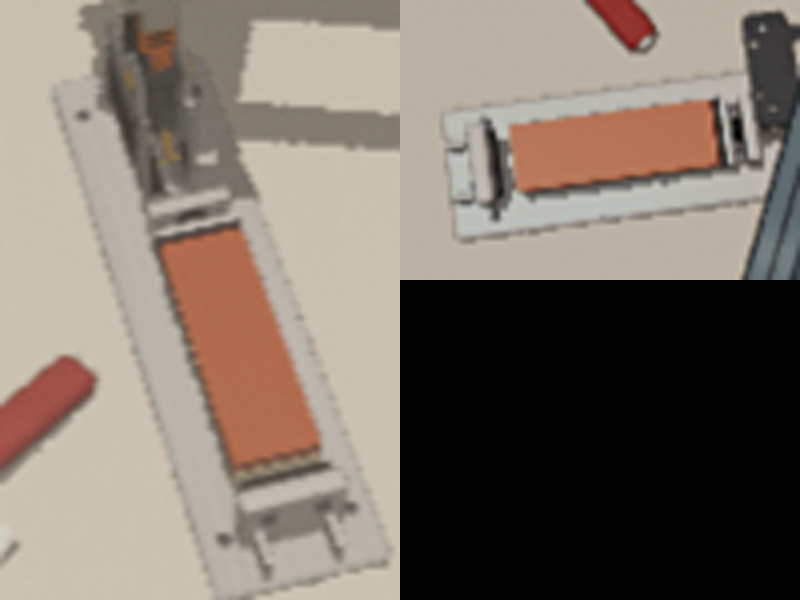

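Both views show the moving jaw now touching the stone's near end, with about 9 mm left to the end jaw (gap near side-crop row 475). I keep pumping.

```bash
echo '[{"finger_gap":0.05}, {"finger_gap":0.06}, {"finger_gap":0.07}, {"finger_gap":0.08}, {"finger_gap":0.082}, {"finger_gap":0.082}]' | python3 -m inch|grep -E 'width|clock'; echo '[{"finger_gap":0.076}, {"finger_gap":0.071}, {"finger_gap":0.067}, {"finger_gap":0.063}, {"finger_gap":0.059}, {"finger_gap":0.055}, {"finger_gap":0.051}, {"finger_gap":0.047}]' | python3 -m inch 20|grep -E 'force|width|pos'; python3 jaw.py; echo '[{"finger_gap":0.044}, {"finger_gap":0.041}, {"finger_gap":0.040}, {"finger_gap":0.040}]' | python3 -m inch|grep -E 'force|width|pos'; python3 jaw.py
```

```text
clock: 15.3
grip_width: 0.0812
ee_pos: [0.6206, -0.0616, 0.1676]
force: [-2.0, 8.6, 7.8]
grip_width: 0.0487
finger_force: 10.6
16.15 0.048066703291743 10.507224351167679 [-2.4789  8.233   7.0436]
stone -0.06799999999999996 0.08350000000000017
dark before stone None None light gap 0.0
ee_pos: [0.6212, -0.0656, 0.1676]
force: [-1.5, -0.9, 5.6]
grip_width: 0.0407
finger_force: 12.7
16.6 0.04047796302436633 12.657380104064941 [-1.3428 -0.6488  4.8293]
stone -0.06199999999999996 0.08750000000000017
dark before stone None None light gap 0.0
```

```bash
echo '[{"finger_gap":0.05}, {"finger_gap":0.06}, {"finger_gap":0.07}, {"finger_gap":0.08}, {"finger_gap":0.082}, {"finger_gap":0.082}]' | python3 -m inch|grep -E 'width|clock'; python3 jaw.py;  echo '[{"finger_gap":0.077}, {"finger_gap":0.073}, {"finger_gap":0.070}, {"finger_gap":0.068}, {"finger_gap":0.068}]' | python3 -m inch 18|grep -E 'force|width|pos'; echo '[{"finger_gap":0.066}, {"finger_gap":0.064}, {"finger_gap":0.064}]' | python3 -m inch|grep -E 'force|width|pos'; python3 jaw.py
```

```text
clock: 17.2
grip_width: 0.081
17.25 0.08141932131583066 0.0 [ 0.5343 -0.6397  0.0418]
stone -0.06199999999999996 0.08750000000000017
dark before stone None None light gap 0.0
ee_pos: [0.6208, -0.0636, 0.1668]
force: [-0.6, 6.5, 1.5]
grip_width: 0.0684
finger_force: 2.7
ee_pos: [0.6208, -0.063, 0.1671]
force: [-1.5, 7.0, 4.6]
grip_width: 0.0643
finger_force: 3.5
18.1 0.06408462138493141 3.5358501970767975 [-1.352   6.6344  3.2043]
stone -0.06199999999999996 0.08750000000000017
dark before stone None None light gap 0.0
```

```bash
for k in 1 2; do :; done; echo '[{"finger_gap":0.062}, {"finger_gap":0.060}, {"finger_gap":0.060}]' | python3 -m inch|grep -E 'force|width|pos'; echo '[{"finger_gap":0.058}, {"finger_gap":0.056}, {"finger_gap":0.056}]' | python3 -m inch|grep -E 'force|width|pos'; python3 jaw.py
```

```text
ee_pos: [0.6206, -0.0617, 0.1672]
force: [-2.2, 10.3, 5.5]
grip_width: 0.06
finger_force: 5.5
ee_pos: [0.6204, -0.0605, 0.1673]
force: [-2.3, 14.7, 6.0]
grip_width: 0.0563
finger_force: 7.3
18.75 0.05651260063372534 7.309936881065369 [-2.9134 14.6165  6.6695]
stone -0.06199999999999996 0.08750000000000017
dark before stone None None light gap 0.0
```

```bash
echo '[{"finger_gap":0.054}, {"finger_gap":0.053}, {"finger_gap":0.053}]' | python3 -m inch|grep -E 'force|width|pos';  echo '[{"finger_gap":0.052}, {"finger_gap":0.051}, {"finger_gap":0.051}]' | python3 -m inch|grep -E 'force|width|pos'
```

```text
ee_pos: [0.6203, -0.0598, 0.1674]
force: [-2.7, 15.3, 7.4]
grip_width: 0.0537
finger_force: 8.2
ee_pos: [0.6204, -0.0604, 0.1677]
force: [-2.5, 13.5, 7.7]
grip_width: 0.0513
finger_force: 12.8
```

```bash
echo '[{"finger_gap":0.050}, {"finger_gap":0.049}, {"finger_gap":0.049}]' | python3 -m inch 22|grep -E 'force|width|pos'
```

```text
ee_pos: [0.6206, -0.0611, 0.1679]
force: [-2.7, 11.4, 8.4]
grip_width: 0.05
finger_force: 17.9
```

```bash
echo '[{"finger_gap":0.049}, {"finger_gap":0.049}, {"finger_gap":0.049}, {"finger_gap":0.049}]' | python3 -m inch|grep -E 'force|width|pos|clock'; python3 jaw.py; python3 -c "
from h import *
a=robot.grab_frame('side');a=cv2.resize(a[165:300,245:335],(400,600),interpolation=2)
b=cv2.resize(robot.grab_frame('top')[190:260,215:315],(400,280),interpolation=2);b=np.vstack([b,np.zeros((320,400,3),np.uint8)])
cv2.imwrite('pics/v9.png',np.hstack([a,b])[:,:,::-1])"
```

```text
clock: 20.05
ee_pos: [0.6206, -0.0612, 0.1679]
force: [-3.2, 11.9, 9.9]
grip_width: 0.0497
finger_force: 17.8
20.1 0.049762090847934995 17.7712744474411 [-2.1813 11.5618  8.9213]
stone -0.06199999999999996 0.08750000000000017
dark before stone None None light gap 0.0
```

View pics/v9.png

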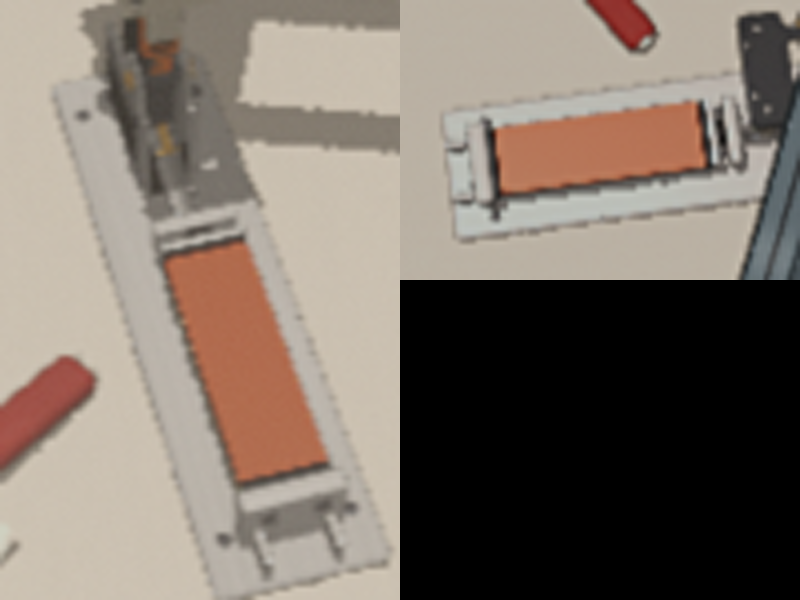

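The stone now bears on the end jaw's pad (side-crop row 475), and the moving jaw is tight on its near end. I add one small increment for margin, check it, then hand in.

```bash
echo '[{"finger_gap":0.0485}, {"finger_gap":0.0485}, {"finger_gap":0.0485}]' | python3 -m inch|grep -E 'force|width|pos|clock'; python3 -c "
from station import robot
o=robot.get_obs();f=o['finger_force']+o['force'][1]/2;print(f)
if 21<f<28: print(robot.job_done())"
```

```text
clock: 20.5
ee_pos: [0.6206, -0.0614, 0.168]
force: [-2.8, 11.0, 9.1]
grip_width: 0.049
finger_force: 19.0
24.50216015053116
the job is handed in; nothing more can be done
None
```

The whetstone lies rust-red side up on the bed, pinched between both pads, with the trigger still held squeezed; I estimate about 3–5 mm of buffer, inside the 2–7 mm range. The job was handed in at about 20.5 s, and no verdict came back.

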